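Build a level crosswise stack of packing wedges

ROBOT

A 6-joint arm with a two-finger parallel gripper is mounted at the origin on the work surface. World frame = base frame: x ahead of the robot, y to its left, z up, the work surface at z = 0. Lengths are in m, angles in rad, forces in N, time in s.
With the tool pointing down it reaches from about 0.375 to 0.925 m from the base axis. Payload 5.7 kg.
Tool frame: the origin (TCP) lies midway between the tips of the shut fingers; the grasp point (between the pads) lies 19 mm behind it; z points along the fingers, x is the direction in which the jaws open and shut, and the axes are right-handed (so a half turn about z gives the same grasp; the last joint's range is limited). The gripper opens to 88 mm and grips with 3 to 60 N. Pads are 20 mm wide; open, the fingers measure 115 mm over their backs; the gripper's body (75 mm by 178 mm) begins 61 mm behind the grasp point.
Start: joints at [-1.434, 0.359, 1.51, -0, 1.272, -0.115], TCP at [0.149, -0.581, 0.223] pointing down, gripper open.
Joint ranges: [-2.97, 2.97], [-1.01, 2.36], [0.21, 2.38], [-0.96, 4.11], [0.2, 2.71], [-2.98, 2.98]. Speed limits (rad/s): [2.39, 2.39, 3.14, 3.14, 3.14, 3.14].

INTERFACE

Orientations are given as a unit quaternion [x, y, z, w].
In Python, from bench import move_ptp, servo_line, goto_joints, move_gripper, sleep, inverse_kinematics, capture, PlanningError, close_job, spot_in, silhouettes, current_clock, current_joint_pos, current_qvel, current_joint_torque, current_position, current_orientation, current_force, current_torque, current_finger_gap gives the robot as it stands. Calls block until the motion is done:
- move_ptp(position, orientation): joint-space move of the TCP to a pose.
- servo_line(position, orientation=None, rate=0.15, contact_N=None): straight line of the TCP; orientation=None keeps the orientation; rate is the mean speed in m/s. With contact_N (N) it stops when the force on the tool has changed by that much, and returns True; else False.
- goto_joints(angles): joint-space move.
- move_gripper(opening): finger opening in m; the grip force is fixed at half the most; returns when the fingers have stopped.
- sleep(seconds).
- inverse_kinematics(position, orientation): joint angles nearest the present ones, or None.
- capture(name): name is "scene" or "top"; returns a dict with "image" (400x640x3 uint8, blue, green, red), "range_z" (400x640 float32, m along the optical axis (not along the pixel's ray), 0 where there is no reading), "intrinsics" (3x3 intrinsics, pixels), "R" (3x3) and "t" (3): a world point X has camera coordinates R X + t. Camera axes: x right, y down, z forward; pixel columns grow to the right and rows downward; lengths in m; the calibration is good to about 2 mm. A picture is of the moment at which its call begins.
A pose or a line that the arm cannot do raises PlanningError and nothing moves.
- close_job(): hands the job in, once; it reports no verdict.
Trained networks look in the newest picture that a camera, given by its name, has taken for a name from the list of things; names that differ only in an ending like _2 or _b are one class to them, and where a whole thing is asked for, a point or a joint stands for the part that bears it (a point fixed in the world has none). Each returns a list of dicts, best first, with "conf" (0 to 1); they miss things now and then, are a little off and sometimes report something else, mostly with a low value. They report only what shows in the picture. A call takes as long as a camera call. They do not tell look-alikes from the thing itself.
- spot_in(camera, query): "xy" ([column, row] in pixels, amid what is visible of it).
- silhouettes(camera, query): "region" (400x640 bool, what is visible of it) and "xy" ([column, row] in pixels, amid what is visible of it).
Readings, each from a call of its own:
- current_clock(): time.
- current_joint_pos(): joint angles.
- current_qvel(): joint speeds.
- current_joint_torque(): joint torques, N m.
- current_position(): TCP position.
- current_orientation(): TCP orientation.
- current_force(): force on the tool from outside, world axes, zero at the start.
- current_torque(): the same for the moment, N m.
- current_finger_gap(): finger opening in m.
Only numpy, scipy, OpenCV 4.12 (cv2) and the standard library are available. Lean on these libraries where they do the work, as an engineer would, in place of code of your own. Each camera call takes 0.05 s, during which the arm holds its last target.

TASK

Build a packing stack on the first steel wedge, which already lies on the dark base plate: lay a second wedge on it turned end for end so that the pair's top is level, then lay the other two as a second level pair crosswise (at right angles) on top, all four squarely centred one over another. One of the wedges is in the lidded tin: lift its loose cover off and lay the cover flat, right way up, on the bench. Do not shift the first wedge and leave the other things on the bench alone.

Things in the scene. Friction and masses are not known exactly. Their poses are not given: they have to be found in the camera images.
- wedge1_mid (a point): Steel wedge bar, 90 mm long, 36 mm wide (sides parallel), tapering from 28 mm thick at one end to 14 mm; 8.9 degrees between its two like taper faces. Point: its middle; x along the middle plane to the thick end, y across the width, z square to the middle plane. The first wedge: lies on the plate and stays. Its middle plane rises 4.45 degrees to the thick end, its upper face 8.9.
- wedge2_mid (a point): Steel wedge just like the first, same point and axes. Starts loose on the bench, lying on one taper face, middle 10.5 mm above it. About 0.5 kg, balancing 5 mm to the thick side of the middle.
- wedge3_mid (a point): Steel wedge just like the first, same point and axes. Starts loose on the bench, lying on one taper face. Laid end for end on another wedge, their middle planes are parallel and 21 mm apart, and the top is level.
- wedge4_mid (a point): Steel wedge just like the first, same point and axes. Starts lying on the floor of the covered tin (floor 3 mm above the bench), roughly along the tin's long side and midway between its walls.
- plate: Fixed dark steel base plate, 120 x 80 x 10 mm, flat on the bench. Origin under its centre at bench height, x along the long side, z up.
- tin: Fixed open grey sheet-metal tin, 116 mm along x, 100 mm along y, 45 mm high, walls and floor 3 mm thick. Origin under its centre at bench height, z up.
- cover: Loose grey cover of the tin, 0.16 kg: sheet 122 (x) x 106 (y) x 3 mm, a 5 mm deep lip (105 x 89 mm) under it, an upright black grip block (45 along x, 14 along y, 30 mm high) amid the top. Origin: middle, at the lip's lower edge; sheet from z = 5 to 8 mm, grip from 8 to 38 mm. Seated, the origin is 40 mm above the bench; laid on the bench, it is at bench height.
- block: Bystander: parallel (not tapered) steel block 90 (x) x 36 (y) x 21 mm, loose on the bench. Origin under its centre.
- jar: Bystander: clear jar of fasteners with a blue cap, 72 mm diameter, 120 mm high. Origin under its centre.
- spool: Bystander: dark steel flanged bush standing on end, 52 mm diameter at the foot, 56 mm high. Origin under its centre.
- carrier: Bystander: small empty open parts drawer, 80 (x) x 55 (y) x 35 mm. Origin under its centre.
Mind the look-alikes: they are no part of the job. Leave any purple or red look-alike of the part that bears wedge2_mid alone.

How it is judged:
By the outcome, as a careful person would: the job done as asked, in the order asked, and still so for the second after the job is handed in, with the robot touching nothing.
It also fails if it takes over 72 s, if anything falls off the work surface, if the arm or the gripper's body presses on something with over 40 N, if the wrist force passes 120 N, or if a joint passes its speed limit or range.

## Working session

There is one attempt and no reset: what is moved stays moved. The work goes in short steps, each a Python script; the robot and the scene stay as the last script left them, time stands still between calls to the robot, and variables do not carry over. Pictures are saved under pics/ and viewed, and the job is handed in when it is done.

```bash
ls; mkdir -p pics; python3 - <<'E'
from bench import *
import cv2
for c in ("scene","top"):
    d=capture(c); cv2.imwrite(f"pics/{c}0.png",d["image"])
    print(c,d["R"].round(3).tolist(),d["t"].round(3),d["intrinsics"].round(1).tolist())
print(current_clock())
E
```

```text
pics
scene [[0.636, 0.772, 0.016], [0.631, -0.508, -0.586], [-0.444, 0.383, -0.81]] [-0.362 -0.315  1.467] [[497.9, 0.0, 325.2], [0.0, 497.9, 204.1], [0.0, 0.0, 1.0]]
top [[-0.006, -1.0, -0.015], [-0.989, 0.008, -0.147], [0.147, 0.014, -0.989]] [0.016 0.545 1.248] [[505.7, 0.0, 329.0], [0.0, 505.7, 196.8], [0.0, 0.0, 1.0]]
0.1
```

View pics/scene0.png

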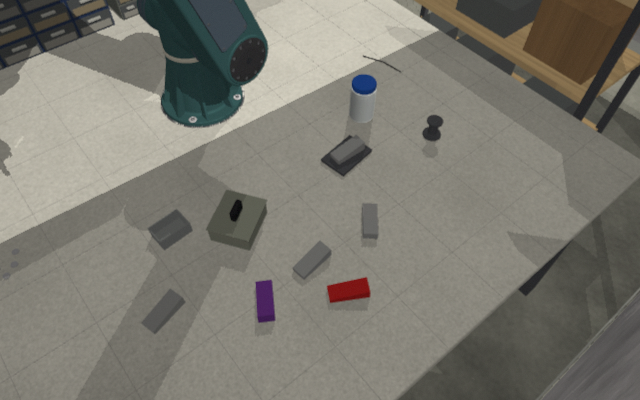

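View pics/top0.png

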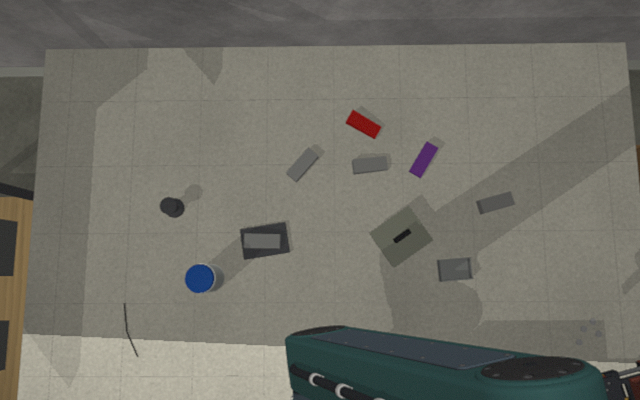

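```bash
cat > h.py <<'E'
from bench import *
import numpy as np, cv2
from scipy.spatial.transform import Rotation as Ro
def cloud(d):
    z=d["range_z"].astype(float); K=d["intrinsics"]; v,u=np.indices(z.shape)
    c=np.stack([(u-K[0,2])/K[0,0]*z,(v-K[1,2])/K[1,1]*z,z],-1)
    P=(c-d["t"])@d["R"]; P[z==0]=np.nan
    return P
def proj(d,X):
    c=np.asarray(X)@d["R"].T+d["t"]; p=c@d["intrinsics"].T; return p[...,:2]/p[...,2:]
E
python3 - <<'E'
from h import *
for c in ("top","scene"):
    d=capture(c); P=cloud(d)
    for q in ["wedge2_mid","block","plate","tin","cover","jar","spool","carrier"]:
        for s in silhouettes(c,q):
            m=s["region"]; X=P[m]; X=X[~np.isnan(X[:,0])]
            med=np.median(X,0)
            # top points
            zt=np.percentile(X[:,2],[5,50,95])
            print(c,q,round(s["conf"],2),np.round(s["xy"]),m.sum(),med.round(4),zt.round(4))
    # bench noise
    print(np.nanmedian(P[100:120,200:220,2]),np.nanstd(P[100:120,200:220,2]))
print(current_clock())
E
```

```text
top wedge2_mid 0.96 [370. 163.] 550 [ 0.6324 -0.0917  0.0191] [0.0003 0.0191 0.028 ]
top wedge2_mid 0.87 [425. 161.] 496 [ 0.6454 -0.235   0.0201] [0.0103 0.0201 0.0279]
top wedge2_mid 0.64 [362. 123.] 505 [ 0.7417 -0.0781  0.0195] [0.005  0.0195 0.0279]
top block 0.63 [302. 165.] 484 [0.6341 0.082  0.0199] [0.0108 0.0199 0.0244]
top plate 0.7 [270. 253.] 851 [0.4348 0.1631 0.0092] [0.0033 0.0092 0.0143]
top cover 0.64 [402. 238.] 2108 [ 0.443  -0.1661  0.0473] [0.0429 0.0473 0.0712]
top jar 0.81 [204. 280.] 967 [0.3433 0.305  0.1176] [0.025  0.1176 0.1226]
top spool 0.81 [172. 204.] 393 [0.5231 0.4121 0.0523] [0.0031 0.0523 0.0587]
top spool 0.36 [497. 200.] 504 [ 0.5305 -0.4143  0.0203] [0.0089 0.0203 0.0283]
top carrier 0.82 [455. 269.] 746 [ 0.361  -0.307   0.0049] [-0.0005  0.0049  0.0349]
-0.0005136380002992353 0.002612261611804361
scene wedge2_mid 0.98 [314. 260.] 716 [ 0.6397 -0.0964  0.0187] [0.0046 0.0187 0.0273]
scene wedge2_mid 0.97 [352. 288.] 755 [ 0.7493 -0.0804  0.0192] [0.0068 0.0192 0.0271]
scene wedge2_mid 0.7 [268. 299.] 727 [ 0.6558 -0.2399  0.0198] [0.0034 0.019
[... 160 characters left out ...]
0.0129]
scene plate 0.71 [348. 162.] 527 [0.4638 0.1512 0.0091] [0.0027 0.0091 0.0127]
scene tin 0.79 [237. 241.] 500 [ 0.4864 -0.201   0.0189] [0.0013 0.0189 0.0376]
scene cover 0.64 [237. 216.] 1987 [ 0.4507 -0.1704  0.0475] [0.044  0.0475 0.0727]
scene jar 0.92 [362.  99.] 1149 [0.3635 0.3005 0.0859] [0.0091 0.0859 0.1208]
scene jar 0.21 [238. 216.] 1975 [ 0.4508 -0.1704  0.0475] [0.044  0.0475 0.0731]
scene spool 0.92 [432. 128.] 318 [0.5331 0.4101 0.0296] [0.0053 0.0296 0.0577]
scene carrier 0.93 [170. 232.] 978 [ 0.3555 -0.3041  0.0135] [0.0009 0.0135 0.0342]
scene carrier 0.44 [164. 312.] 891 [ 0.5386 -0.4178  0.0186] [0.0041 0.0186 0.0269]
0.02409157158268711 0.015654762858931522
1.0
```

```bash
cat >> h.py <<'E'
from scipy.optimize import least_squares, linear_sum_assignment
T=np.radians(4.45)
def wedge_planes():
    N=[];D=[]
    s,c=np.sin(T),np.cos(T)
    for sg in (1,-1):
        n=np.array([-s,0,sg*c]); N.append(n); D.append(n@[0,0,sg*.0105])
    for a,h in ((0,.045),(1,.018)):
        for sg in (1,-1):
            n=np.zeros(3); n[a]=sg; N.append(n); D.append(h)
    return np.array(N),np.array(D)
WN,WD=wedge_planes()
def box_planes(lx,ly,h):
    return np.array([[1,0,0],[-1,0,0],[0,1,0],[0,-1,0],[0,0,1],[0,0,-1.]]),np.array([lx/2,lx/2,ly/2,ly/2,h/2,h/2])
def fit(P,pl,xy,yaw,z,pitch,zb,R=.075,zmin=.006,box=None):
    """P pts; pose x,y,yaw free (+dz); pitch: R=Rz(yaw)Ry(-pitch). zb=support z"""
    N,D=pl
    m=(np.hypot(P[:,0]-xy[0],P[:,1]-xy[1])<R)&(P[:,2]>zb+zmin)
    X=P[m]
    def res(p):
        L=(X-[p[0],p[1],z+p[3]])@Ro.from_euler('zy',[p[2],-pitch]).as_matrix()
        return np.append((L@N.T-D).max(1)/.001, p[3]/.002)
    r=least_squares(res,[*xy,yaw,0],loss='soft_l1',f_scale=1.5,x_scale=[.01,.01,.1,.01])
    return r.x,r.cost/len(X),len(X)
def best(P,pl,xy,z,pitch,zb,n=8,**k):
    out=[fit(P,pl,xy,a,z,pitch,zb,**k) for a in np.arange(n)*2*np.pi/n]
    out.sort(key=lambda o:o[1]); 
    # best of opposite direction
    b=out[0]; opp=[o for o in out if np.cos(o[0][2]-b[0][2])<-.8]
    return b,(opp[0][1] if opp else None)
def pts(c):
    d=capture(c); P=cloud(d).reshape(-1,3); return P[~np.isnan(P[:,0])],d
E
cat > m0.py <<'E'
from h import *
np.set_printoptions(suppress=True,precision=4)
A={c:pts(c)[0] for c in("top","scene")}
A["both"]=np.vstack(list(A.values()))
bx=box_planes(.09,.036,.021)
for nm,xy in dict(w2=(.636,-.094),w3=(.534,-.416),blk=(.638,.08)).items():
    for c,P in A.items():
        b,o=best(P,(WN,WD),xy,.0105,T,0); b2,_=best(P,bx,xy,.0105,0,0)
        print(nm,c,b[0],b[1:],"opp",o,"| block",b2[0],b2[1])
for c,P in A.items():
    b,o=best(P,(WN,WD),(.45,.155),.0205,T,.01,zmin=.005)
    print("w1",c,b[0],b[1:],o)
    b,o=best(P[P[:,2]<.0135],box_planes(.12,.08,.01),(.45,.155),.005,0,0,zmin=.005,R=.09)
    print("plate",c,b[0],b[1:])
    b,o=best(P[P[:,2]<.056],box_planes(.122,.106,.003),(.443,-.166),.0465,0,0.035,R=.1)
    print("cover",c,b[0],b[1:])
    b,o=best(P,box_planes(.045,.014,.03),(.443,-.166),.063,0,.048,R=.06)
    print("grip",c,b[0],b[1:])
E
python3 m0.py
```

```text
w2 top [ 0.6339 -0.0938  1.6602  0.0004] (np.float64(3.77231758788272), 519) opp 5.655680396129073 | block [ 0.6339 -0.0894 -1.4482  0.0012] 4.546986870088601
w2 scene [ 0.6356 -0.0926  1.6782  0.0003] (np.float64(1.9497681574019443), 686) opp 4.10568086752578 | block [ 0.6355 -0.0912  1.6918  0.0009] 2.9170375783727738
w2 both [ 0.635  -0.093   1.6726  0.0003] (np.float64(2.7639187753214487), 1205) opp 4.790961745976072 | block [ 0.635  -0.0905 -1.449   0.001 ] 3.6423659717210017
w3 top [ 0.5303 -0.4189  1.8229 -0.    ] (np.float64(3.3254211903027553), 523) opp 5.509213288870994 | block [ 0.5319 -0.4176 -1.2442  0.0008] 4.210562093630721
w3 scene [ 0.5327 -0.416   1.8399  0.0001] (np.float64(1.862904414648256), 823) opp 3.9986021342062052 | block [ 0.5324 -0.4146  4.9922  0.0008] 2.689572349046647
w3 both [ 0.5326 -0.4173  1.8322 -0.    ] (np.float64(2.483649859075576), 1346) opp 4.619054254525762 | block [ 0.5325 -0.4156  1.8524  0.0008] 3.310318219030462
blk top [ 0.638   0.0817  2.4237 -0.0007] (np.float64(2.3701543528979796), 507) opp 3.643687156960154 | block [ 0.6375  0.0821  
[... 697 characters left out ...]
, 116)
w1 scene [ 0.4379  0.1859  1.5401 -0.    ] (np.float64(1.723644070533217), 469) 3.6930856087069572
plate scene [ 0.4399  0.1802  4.8542 -0.0005] (np.float64(1.6085640335900662), 564)
cover scene [ 0.4459 -0.1672  2.166   0.0009] (np.float64(0.5194500524755657), 1787)
grip scene [ 0.4453 -0.1671  2.1616 -0.0007] (np.float64(0.5773280571426802), 171)
w1 both [0.4375 0.1864 1.5352 0.0001] (np.float64(2.239123467477648), 988) 4.274286314355465
plate both [ 0.4404  0.1769  4.8748 -0.0006] (np.float64(2.5997322354043497), 1418)
cover both [ 0.445  -0.1679  2.1669  0.0008] (np.float64(0.6561015570744255), 3735)
grip both [ 0.4451 -0.1672  5.3099 -0.0006] (np.float64(1.3708970834328833), 287)
```

```bash
cat > m1.py <<'E'
from h import *
np.set_printoptions(suppress=True,precision=4)
ims=[]
for c in("top","scene"):
    P,d=pts(c)
    for nm,p in dict(w2=(.635,-.093,1.6726),w3=(.5320,-.417,1.832),blk=(.638,.0825,2.43),w1=(.4375,.1864,1.535)).items():
        L=(P[:,:2]-p[:2])@np.array([[np.cos(p[2]),-np.sin(p[2])],[np.sin(p[2]),np.cos(p[2])]])
        prof=[np.median(P[(abs(L[:,1])<.012)&(abs(L[:,0]-a)<.006),2]).round(4) for a in np.arange(-.06,.061,.01)]
        print(c,nm,prof)
        uv=proj(d,[*p[:2],.015]); u,v=uv.astype(int)
        ims.append(cv2.resize(d["image"][v-40:v+40,u-40:u+40],(200,200),interpolation=cv2.INTER_CUBIC))
cv2.imwrite("pics/z1.png",np.vstack([np.hstack(ims[:4]),np.hstack(ims[4:])]))
E
python3 m1.py
```

```text
top w2 [np.float64(-0.0004), np.float64(0.0007), np.float64(0.0142), np.float64(0.016), np.float64(0.0174), np.float64(0.0192), np.float64(0.0207), np.float64(0.0227), np.float64(0.0236), np.float64(0.0262), np.float64(0.0249), np.float64(-0.0002), np.float64(-0.0011)]
top w3 [np.float64(-0.0005), np.float64(0.0108), np.float64(0.0143), np.float64(0.017), np.float64(0.0173), np.float64(0.0196), np.float64(0.0199), np.float64(0.0211), np.float64(0.0232), np.float64(0.0262), np.float64(0.0195), np.float64(-0.0012), np.float64(-0.0)]
top blk [np.float64(-0.0011), np.float64(-0.0006), np.float64(0.0207), np.float64(0.0195), np.float64(0.0198), np.float64(0.0206), np.float64(0.0203), np.float64(0.0208), np.float64(0.0207), np.float64(0.0203), np.float64(0.0198), np.float64(0.0008), np.float64(-0.0003)]
top w1 [np.float64(0.0092), np.float64(0.012), np.float64(0.0243), np.float64(0.0255), np.float64(0.0271), np.float64(0.0295), np.float64(0.0313), np.float64(0.0328), np.float64(0.0337), np.float64(0.0346), np.float64(0.0372), np.float64(0.0104), np.float64(0.0005)]
scene w2 [np.float64(-0.
[... 352 characters left out ...]
), np.float64(0.019), np.float64(0.021), np.float64(0.0224), np.float64(0.0239), np.float64(0.0253), np.float64(0.0266), np.float64(-0.0001), np.float64(-0.0004)]
scene blk [np.float64(-0.0006), np.float64(0.002), np.float64(0.0173), np.float64(0.0211), np.float64(0.0199), np.float64(0.0197), np.float64(0.0201), np.float64(0.0203), np.float64(0.021), np.float64(0.0204), np.float64(0.02), np.float64(0.0175), np.float64(0.0006)]
scene w1 [np.float64(0.0097), np.float64(0.0119), np.float64(0.0237), np.float64(0.0255), np.float64(0.0274), np.float64(0.0288), np.float64(0.0296), np.float64(0.0318), np.float64(0.0334), np.float64(0.0355), np.float64(0.0356), np.float64(0.0079), np.float64(0.0062)]
```

View pics/z1.png

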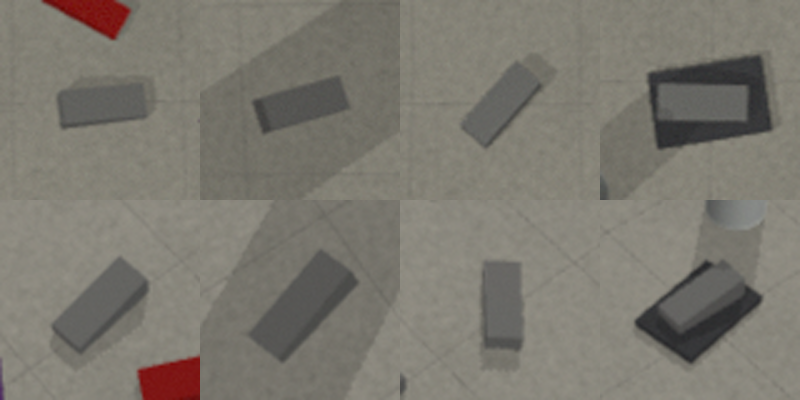

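```bash
cat >> h.py <<'E'
def quat(xd,zd=(0,0,-1)):
    z=np.array(zd,float); z/=np.linalg.norm(z); x=np.array(xd,float); x-=z*(x@z); x/=np.linalg.norm(x)
    return Ro.from_matrix(np.column_stack([x,np.cross(z,x),z])).as_quat()
def pickq(pos,xd,zd=(0,0,-1)):
    """choose jaw sign with smaller |q6|"""
    c=[]
    for s in (1,-1):
        q=quat(s*np.array(xd,float),zd); j=inverse_kinematics(pos,q)
        if j is not None: c.append((abs(j[5]),q,j))
    c.sort(key=lambda a:a[0]); return c[0][1],np.round(c[0][2],2)
E
python3 - <<'E'
from h import *
h=2.167; jd=[-np.sin(h),np.cos(h),0]
p=np.array([.445,-.1678,.052])
q,j=pickq(p,jd); print(j)
pl=np.array([.62,.24,.012]); q2,j2=pickq(pl,[1,0,0]); print(j2)
U=np.array([0,0,1.])
move_ptp(p+.06*U,q); 
move_gripper(.045)
servo_line(p,q,rate=.1); move_gripper(0.0); print(current_finger_gap(),current_force())
servo_line(p+.05*U,rate=.08); print(current_finger_gap(),current_force())
move_ptp(pl+.06*U,q2)
servo_line(pl+.008*U,rate=.12)
print(servo_line(pl-.001*U,rate=.02,contact_N=4),current_position(),current_force())
print("gap",current_finger_gap(),current_clock())
E
```

```text
[-0.51  0.42  1.95 -0.    0.77 -1.1 ]
[ 0.27  0.68  1.54 -0.    0.93  0.27]
0.013534612190299248 [-0.18320494 -0.63863359  3.56585015]
0.013975419481213705 [-0.44747637  0.15987557 -1.30831711]
True [0.62037403 0.24015377 0.0122682 ] [-0.52917741  0.03416508  4.12997355]
gap 0.014024950484274785 8.6667
```

```bash
python3 - <<'E'
from h import *
np.set_printoptions(suppress=True,precision=4)
print(current_position())
U=np.array([0,0,1.])
move_gripper(.045); p=np.array(current_position()); servo_line(p+.06*U,rate=.2)
h=1.668; a=np.array([.635,-.093,.10]); q,j=pickq(a,[-np.sin(h),np.cos(h),0]); print(j)
move_ptp(a,q)
cl=[]
for c in("top","scene"):
    P,d=pts(c); cl.append(P); cv2.imwrite(f"pics/{c}1.png",d["image"])
    b,o=best(P[P[:,2]<.018],box_planes(.122,.106,.003),(.62,.24),.0065,0,0,zmin=.004,R=.1)
    print("cover",c,b[0],b[1:])
    b,o=best(P,box_planes(.045,.014,.03),(.62,.24),.023,0,.01,R=.06)
    print("grip",c,b[0],b[1:])
    b,o=best(P,(WN,WD),(.437,.186),.0205,T,.01,zmin=.005); print("w1",c,b[0],b[1],o)
    b,o=best(P,(WN,WD),(.445,-.1678),.0135,T,.003,zmin=.003,R=.055)
    print("w4",c,b[0],b[1:],o)
    b,o=best(P[P[:,2]<.05],box_planes(.116,.100,.045),(.445,-.1678),.0225,0,.03,zmin=.005,R=.085)
    print("tin",c,b[0],b[1:])
print(current_clock())
E
```

```text
[0.6204 0.2402 0.0123]
[-0.25  0.54  1.54 -0.    1.06 -0.35]
cover top [0.619  0.2399 4.68   0.0014] (np.float64(1.9825207281089356), 1589)
grip top [ 0.6197  0.2406  4.707  -0.0003] (np.float64(1.0610972609622131), 117)
w1 top [0.369  0.1057 0.9885 0.8028] 5.805250496425552 6.298559428552542
w4 top [ 0.4471 -0.1947  3.2629  0.0049] (np.float64(4.691019910881124), 238) 6.079714699165295
tin top [ 0.4441 -0.1654  5.3051  0.0041] (np.float64(0.5684351945545245), 112)
cover scene [0.6218 0.2401 4.7222 0.0013] (np.float64(0.9597738114263337), 1367)
grip scene [ 0.6218  0.2417  1.5682 -0.0001] (np.float64(0.5837453087140407), 142)
w1 scene [0.4379 0.1856 1.5466 0.0001] 1.6300817407959418 3.329663367884486
w4 scene [ 0.447  -0.1669  0.5471  0.0184] (np.float64(12.432404269751455), 802) 13.250285673695926
tin scene [ 0.4471 -0.1679  5.3013 -0.0004] (np.float64(0.9315604975637777), 435)
11.15
```

View pics/scene1.png

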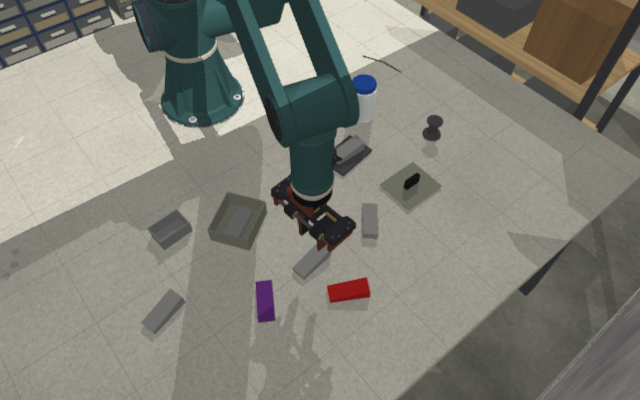

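View pics/top1.png

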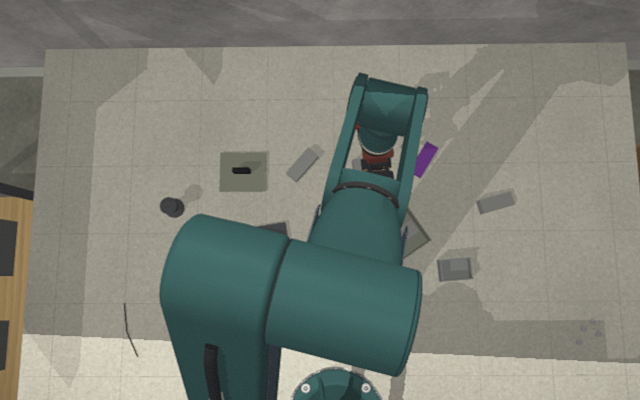

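```bash
cat >> h.py <<'E'
U=np.array([0,0,1.])
W1=np.array([.4360,.1864,.0205]); Y1=1.531
A2=2*T; S0=.0105*np.sin(T)   # F origin offset along thick from mid
def hd(a): return np.array([np.cos(a),np.sin(a),0])
def grasp_bench(mid,yaw,zb,gx=.005,gz=.003):
    F=np.array([mid[0],mid[1],zb])+S0*hd(yaw)
    return F+gx*hd(yaw)+gz*U, hd(yaw+np.pi/2)
def slope_place(mid1,yaw1,gx=.005,gz=.003,dx=0.):
    """lower wedge mid (3d), heading -> tcp, jaw, toolz for a wedge laid end for end on it (+normal n)"""
    h=hd(yaw1); nm=-np.sin(T)*h+np.cos(T)*U
    u=np.cos(A2)*h+np.sin(A2)*U; n=-np.sin(A2)*h+np.cos(A2)*U
    F=mid1+.0105*nm
    return F-u*(gx+dx)+gz*n, hd(yaw1+np.pi/2), -n, n
E
python3 - <<'E'
from h import *
np.set_printoptions(suppress=True,precision=4)
p,jd=grasp_bench((.6346,-.0931),1.668,0); q,j=pickq(p,jd); print(p,j)
pp,jd2,tz,n=slope_place(W1,Y1); 
# same jaw: wedge turned half turn vs w1 -> tool x must map wedge y consistently
R=Ro.from_quat(q).as_matrix(); wy=hd(1.668+np.pi/2); s=np.sign(R[:,0]@wy)
wy2=hd(Y1+np.pi+np.pi/2); 
for ss in (s,-s):
    pass
q2=quat(s*wy2,tz); print("place",pp,inverse_kinematics(pp,q2),inverse_kinematics(pp+.06*U,q2))
q1b=quat(-R[:,0]); q2b=quat(-s*wy2,tz)
print("alt",inverse_kinematics(p,q1b),inverse_kinematics(pp,q2b))
# tin and w4
for c in("scene",):
    P,d=pts(c)
    im=d["image"][180:260,200:280]; cv2.imwrite("pics/tin1.png",cv2.resize(im,(480,480),interpolation=cv2.INTER_CUBIC))
E
```

```text
[ 0.634  -0.0873  0.003 ] [-0.24  0.66  1.61 -0.    0.87 -0.34]
place [0.4358 0.1802 0.0332] None None
alt [-0.2447  0.6619  1.6052 -0.      0.8745  2.7997] [ 0.1191  0.4426  2.0249  0.2503  0.6646 -0.0378]
```

View pics/tin1.png

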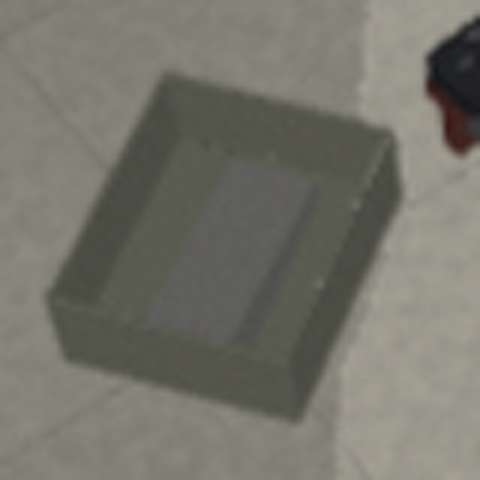

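```bash
python3 - <<'E'
from h import *
np.set_printoptions(suppress=True,precision=4)
p,jd=grasp_bench((.6346,-.0931),1.668,0)
q=quat(jd); j=inverse_kinematics(p,q)
if j is None or abs(j[5])<1: jd=-jd; q=quat(jd)
print(inverse_kinematics(p,q))
s=np.sign(jd@hd(1.668+np.pi/2))
pp,_,tz,n=slope_place(W1,Y1); q2=quat(s*hd(Y1-np.pi/2),tz); print(inverse_kinematics(pp,q2))
move_ptp(p+.05*U,q); move_gripper(.056); servo_line(p,q,rate=.1)
move_gripper(.0); print(current_finger_gap(),current_force())
servo_line(p+.08*U,rate=.12); print(current_finger_gap(),current_force(),current_torque())
move_ptp(pp+.06*U,q2)
servo_line(pp+.006*n,rate=.1); 
cl=[]
print("pose",current_position()-pp,current_finger_gap())
for c in("top","scene"):
    P,d=pts(c); cv2.imwrite(f"pics/{c}2.png",d["image"])
print(servo_line(pp-.0015*n,rate=.015,contact_N=4),(current_position()-pp)@n,current_force(),current_clock())
E
```

```text
[-0.2447  0.6619  1.6052 -0.      0.8745  2.7997]
[ 0.1191  0.4426  2.0249  0.2503  0.6646 -0.0378]
0.036155273402867484 [-0.5314  0.2659  3.6208]
0.035842228423880323 [-0.4918 -0.5613 -4.5634] [ 0.1491 -0.0141 -0.0058]
pose [ 0.0003 -0.0009  0.0061] 0.03572588567660847
True 0.0004855849838770827 [-0.438  -1.327   5.8136] 19.775
```

```bash
python3 - <<'E'
from h import *
o=[]
for c in("scene","top"):
    d=capture(c); u,v=proj(d,W1).astype(int)
    o.append(cv2.resize(d["image"][v-50:v+50,u-50:u+50],(400,400),interpolation=cv2.INTER_CUBIC))
cv2.imwrite("pics/p2.png",np.hstack(o))
E
```

```text
(no output)
```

View pics/p2.png

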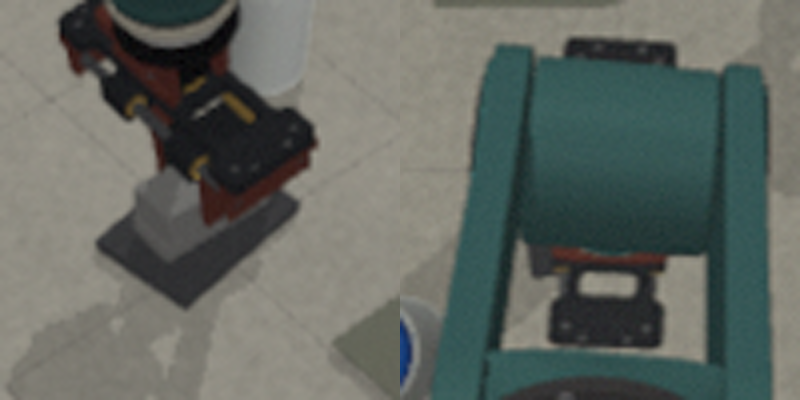

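```bash
cat > m2.py <<'E'
from h import *
np.set_printoptions(suppress=True,precision=4)
def chk(tag):
    o=[];r={}
    for c in("top","scene"):
        P,d=pts(c); r[c]=P
        u,v=proj(d,W1).astype(int)
        o.append(cv2.resize(d["image"][v-50:v+50,u-50:u+50],(400,400),interpolation=cv2.INTER_CUBIC))
    cv2.imwrite(f"pics/{tag}.png",np.hstack(o))
    return r
def fitboth(P,xy,zb,pitch,h,zc,**k):
    return best(P,(WN,WD),xy,zc,pitch,zb,**k)
E
python3 - <<'E'
from m2 import *
pp,_,tz,n=slope_place(W1,Y1)
move_gripper(.048); p=np.array(current_position()); servo_line(p+.05*n,rate=.15)
w3,y3=(.5313,-.417),1.832
g,jd=grasp_bench(w3,y3,0); q,j=pickq(g,jd); print(j)
move_ptp(g+.06*U,q)
r=chk("s2")
pair=box_planes(.09,.036,.0419)
for c,P in r.items():
    # w2 flipped: thick down-tilted. pitch -T about heading
    b,o=best(P,(WN,WD),(.436,.185),.01+.0419-.01047,-T,.028,zmin=.004,R=.07); print("w2",c,b,o)
    X=P[(np.hypot(P[:,0]-.436,P[:,1]-.186)<.07)&(P[:,2]>.045)]; print(np.median(X[:,2]),len(X),np.linalg.lstsq(np.c_[X[:,:2]-[.436,.186],np.ones(len(X))],X[:,2],rcond=None)[0])
    b,o=best(P,pair,(.436,.185),.01+.0419/2,0,.01,zmin=.005,R=.07); print("pair",c,b)
print(current_clock())
E
```

```text
[-0.76  0.69  1.53 -0.    0.92 -1.02]
w2 top (array([0.4363, 0.1806, 1.5124, 0.0003]), np.float64(2.0499810235636544), 543) 2.0513463192676764
0.05179078738027109 527 [-0.0035 -0.0002  0.0517]
pair top (array([0.4359, 0.1852, 4.6712, 0.0002]), np.float64(1.6913097935844115), 569)
w2 scene (array([0.438 , 0.1854, 4.682 , 0.    ]), np.float64(1.4467509825833007), 508) 1.4977267027770742
0.05122268209918939 401 [-0.0182 -0.0019  0.0512]
pair scene (array([ 0.4379,  0.1854,  1.5423, -0.0002]), np.float64(0.8600518726296861), 657)
23.0083
```

View pics/s2.png

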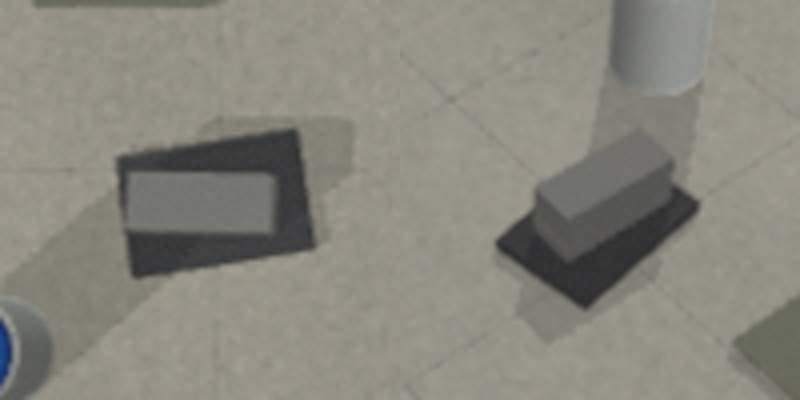

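```bash
cat >> h.py <<'E'
C=np.array([.4360,.1857]); ZT=.01+.0419
E
python3 - <<'E'
from h import *
w3,y3=(.5313,-.417),1.832
g,_=grasp_bench(w3,y3,0)
for s in(1,-1):
  for h in (Y1+np.pi/2,Y1-np.pi/2):
    m=C+.0008*hd(h)[:2]; pp,jd=grasp_bench(m,h,ZT)
    q=quat(s*hd(y3+np.pi/2)); q2=quat(s*jd)
    a,b=inverse_kinematics(g,q),inverse_kinematics(pp,q2); print(s,round(h,2),None if a is None else np.round(a,2),None if b is None else np.round(b,2))
E
```

```text
1 3.1 [-0.76  0.69  1.53 -0.    0.92  2.12] [ 0.26  0.41  1.97 -0.    0.76  1.87]
1 -0.04 [-0.76  0.69  1.53 -0.    0.92  2.12] [ 0.25  0.42  1.94 -0.    0.78 -1.28]
-1 3.1 [-0.76  0.69  1.53 -0.    0.92 -1.02] [ 0.26  0.41  1.97 -0.    0.76 -1.27]
-1 -0.04 [-0.76  0.69  1.53 -0.    0.92 -1.02] [ 0.25  0.42  1.94 -0.    0.78  1.86]
```

```bash
python3 - <<'E'
from h import *
for h in (Y1+np.pi/2,Y1-np.pi/2):
    m=np.append(C+.0008*hd(h)[:2],ZT+.01047); pp,jd,tz,n=slope_place(m,h)
    for s in (1,-1):
        for dz in(0,.06):
            b=inverse_kinematics(pp+dz*U,quat(s*jd,tz)); print(round(h,2),s,dz,pp,None if b is None else np.round(b,2))
# w4 direction in tin
P=[pts(c)[0] for c in ("scene","top")]
for X in P:
    for hh in (2.165,):
        L=(X[:,:2]-[.446,-.1675])@np.array([[np.cos(hh),-np.sin(hh)],[np.sin(hh),np.cos(hh)]])
        for yy in (-.016,-.008,0,.008,.016):
            print(yy,[round(float(np.median(X[(abs(L[:,1]-yy)<.005)&(abs(L[:,0]-a)<.006),2]))*1000,1) for a in np.arange(-.06,.061,.01)])
    b=best(X[X[:,2]<.034],(WN,WD),(.446,-.1675),.0135,T,.003,zmin=.006,R=.05)
    for a in (2.165,2.165+np.pi):
        print(fit(X[X[:,2]<.034],(WN,WD),(.446,-.1675),a,.0135,T,.003,zmin=.007,R=.05))
E
```

```text
3.1 1 0 [0.44141433 0.18548442 0.07502867] [0.22 0.45 1.81 0.05 1.03 1.8 ]
3.1 1 0.06 [0.44141433 0.18548442 0.07502867] [0.22 0.37 1.76 0.04 1.16 1.81]
3.1 -1 0 [0.44141433 0.18548442 0.07502867] [ 0.22  0.45  1.81  0.05  1.03 -1.34]
3.1 -1 0.06 [0.44141433 0.18548442 0.07502867] [ 0.22  0.37  1.76  0.04  1.16 -1.33]
-0.04 1 0 [0.43058567 0.18591558 0.07502867] [ 0.3   0.33  2.06 -0.09  0.61 -1.16]
-0.04 1 0.06 [0.43058567 0.18591558 0.07502867] [ 0.3   0.22  2.   -0.07  0.78 -1.18]
-0.04 -1 0 [0.43058567 0.18591558 0.07502867] [ 0.3   0.33  2.06 -0.09  0.61  1.98]
-0.04 -1 0.06 [0.43058567 0.18591558 0.07502867] [ 0.3   0.22  2.   -0.07  0.78  1.96]
-0.016 [16.9, 30.9, 28.9, 24.2, 22.6, 20.4, 21.0, 18.4, 17.5, 17.0, 15.4, 19.6, 24.5]
-0.008 [16.9, 30.0, 29.3, 28.1, 25.7, 25.4, 22.0, 20.6, 19.8, 18.3, 18.7, 24.0, 24.0]
0 [14.7, 30.8, 28.8, 28.7, 26.4, 24.7, 23.4, 21.0, 19.4, 18.4, 17.2, 27.1, 24.7]
0.008 [18.6, 30.5, 28.8, 27.1, 26.3, 24.7, 23.4, 21.3, 20.4, 17.5, 16.7, 20.2, 22.5]
0.016 [15.9, 30.4, 28.6, 27.4, 26.4, 22.8, 22.5, 21.2, 18.9, 18.1, 15.0, 18.7, 20.5]
(array([ 4.521580
[... 164 characters left out ...]
701e-04]), np.float64(5.538699866654397), 544)
-0.016 [nan, nan, nan, nan, nan, nan, nan, nan, nan, 783.9, 794.5, 804.7, 812.0]
-0.008 [nan, nan, nan, nan, nan, nan, nan, nan, nan, 785.3, 797.2, 806.2, 812.8]
0 [nan, nan, nan, nan, nan, nan, nan, nan, nan, 787.9, 798.3, 808.1, 814.2]
0.008 [nan, nan, nan, nan, nan, nan, nan, nan, nan, 790.3, 801.3, 809.6, 815.1]
0.016 [nan, nan, nan, nan, nan, nan, nan, nan, nan, 791.1, 802.2, 810.8, 816.0]
(array([ 0.446 , -0.1675,  2.165 ,  0.    ]), np.float64(nan), 0)
(array([ 0.446     , -0.1675    ,  5.30659265,  0.        ]), np.float64(nan), 0)
  return _methods._mean(a, axis=axis, dtype=dtype,
  ret = ret.dtype.type(ret / rcount)
h.py:34: RuntimeWarning: invalid value encountered in scalar divide
  return r.x,r.cost/len(X),len(X)
```

```bash
python3 - <<'E'
from m2 import *
w3,y3=(.5313,-.417),1.832
g,_=grasp_bench(w3,y3,0); q=quat(-hd(y3+np.pi/2))
h=Y1+np.pi/2; m=C+.0008*hd(h)[:2]; pp,jd=grasp_bench(m,h,ZT); q2=quat(-jd)
move_gripper(.056); servo_line(g,q,rate=.1); move_gripper(0.); print(current_finger_gap())
servo_line(g+.12*U,rate=.15); print(current_finger_gap(),current_force())
move_ptp(pp+.05*U,q2); servo_line(pp+.006*U,rate=.1)
print(current_position()-pp)
print(servo_line(pp-.0015*U,rate=.015,contact_N=4),(current_position()-pp),current_force(),current_finger_gap(),current_clock())
move_gripper(.048)
servo_line(pp+.06*U,rate=.15)
g4=np.array([.446,-.1675,.12]); q4,j=pickq(g4,hd(5.306+np.pi/2)); print(j)
move_ptp(np.array([.55,-.40,.20]),quat([0,1,0]))
r=chk("s3"); 
for c,P in r.items():
    b,o=best(P,(WN,WD),C,ZT+.01047,T,ZT,zmin=.004,R=.07); print("w3",c,b,o)
    Q=P[P[:,2]<.0495]; b,o=best(Q,box_planes(.09,.036,.0419),C,.01+.0419/2,0,.01,zmin=.005,R=.06); print("pair",c,b)
    Q=P[P[:,2]<.033]
    for zm in (.008,.011):
      for R in(.042,.05): print("w4",c,fit(Q,(WN,WD),(.446,-.1675),5.306,.0135,T,.003,zmin=zm,R=R))
    b,o=best(P[P[:,2]<.05],box_planes(.116,.100,.045),(.445,-.1678),.0225,0,.03,zmin=.005,R=.085)
    print("tin",c,b[0],b[1:])
print(current_clock())
E
```

```text
0.03533207527067484
0.035803262782768366 [ 0.5631 -0.6807 -5.6295]
[ 0.0003 -0.0001  0.006 ]
True [0.0005 0.0002 0.0007] [0.1096 0.3258 4.6457] 0.03571498108558867 28.8167
[-0.5   0.31  1.89 -0.    0.94 -1.1 ]
w3 top (array([0.4332, 0.1848, 3.1158, 0.0021]), np.float64(3.483528352345548), 585) 3.989814650792685
pair top (array([ 0.4369,  0.1846,  1.5747, -0.0035]), np.float64(1.7703979944710166), 95)
w4 top (array([ 0.4437, -0.17  ,  5.3636,  0.    ]), np.float64(1.4197444043236604), 121)
w4 top (array([ 0.447 , -0.1675,  5.2589,  0.0004]), np.float64(1.81282044734509), 153)
w4 top (array([ 0.4437, -0.17  ,  5.3636,  0.    ]), np.float64(1.4197444043236604), 121)
w4 top (array([ 0.4443, -0.1699,  5.3581,  0.0002]), np.float64(1.5528937259068016), 152)
tin top [ 0.4419 -0.1671  5.3055  0.0021] (np.float64(0.6384425884696391), 107)
w3 scene (array([0.4362, 0.1854, 3.101 , 0.0011]), np.float64(2.626898030044438), 520) 4.210674407939196
pair scene (array([ 0.4378,  0.1854,  1.5577, -0.0032]), np.float64(0.8518667242276321), 211)
w4 scene (array([ 0.451 , -0.1714,  5.3323, -0.0001]), np.float64(1.0093580103780981), 433)
w4 scene (array([ 0.4494, -0.1714,  5.3528, -0.0001]), np.float64(4.715084744528507), 527)
w4 scene (array([ 0.4511, -0.1716,  5.3358, -0.    ]), np.float64(1.0364887156122224), 418)
w4 scene (array([ 0.447 , -0.1687,  5.3685, -0.0006]), np.float64(4.633420212931222), 507)
tin scene [ 0.4472 -0.1677  2.1602 -0.0003] (np.float64(0.9116960066437804), 429)
32.0667
```

View pics/s3.png

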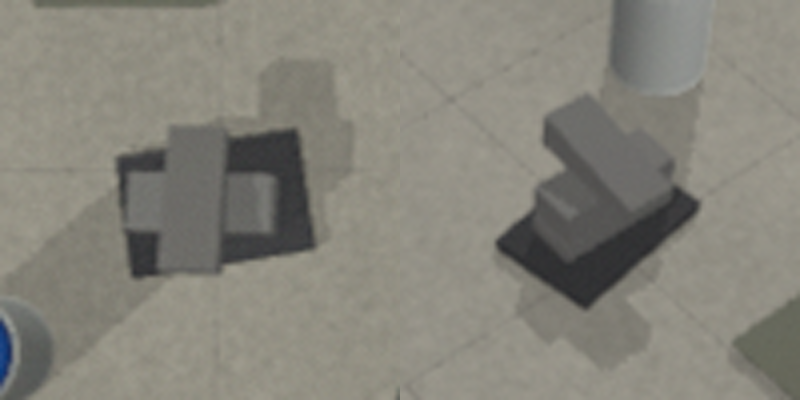

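```bash
python3 - <<'E'
from m2 import *
o=[]
for c in("top","scene"):
    P,d=pts(c); hh=3.1018
    L=(P[:,:2]-C)@np.array([[np.cos(hh),-np.sin(hh)],[np.sin(hh),np.cos(hh)]])
    print(c,[round(float(np.median(P[(abs(L[:,1])<.012)&(abs(L[:,0]-a)<.006),2]))*1000,1) for a in np.arange(-.05,.051,.01)])
    m=(abs(L[:,1])<.013)&(abs(L[:,0])<.038)&(P[:,2]>.055); A=np.c_[L[m],np.ones(m.sum())]; print(np.linalg.lstsq(A,P[m,2],rcond=None)[0], np.tan(A2), "exp mid", ZT+.021)
    hh=5.335; M=np.array([.4465,-.170])
    Lw=np.array([[x,y] for x in(-.045,.045) for y in(-.018,.018)])
    F=[]
    im=cv2.resize(d["image"],None,fx=5,fy=5,interpolation=cv2.INTER_CUBIC)
    for mm,col in(((.4465,-.170,5.335),(0,0,255)),((.4505,-.1714,5.335),(0,255,0))):
        h=hd(mm[2]);y=hd(mm[2]+np.pi/2); ct=np.array([mm[0],mm[1],.0135])
        Xs=[ct+a*.045*np.cos(T)*h+b*.018*y+U*(.0105+a*.045*np.tan(A2)) for a,b in((1,1),(1,-1),(-1,-1),(-1,1))]
        cv2.polylines(im,[(proj(d,np.array(Xs))*5+2).astype(np.int32)],True,col,1)
    u,v=(proj(d,[.446,-.168,.02])*5).astype(int)
    o.append(im[v-200:v+200,u-200:u+200])
cv2.imwrite("pics/w4.png",np.hstack(o))
E
```

```text
top [2.6, 66.5, 67.9, 69.6, 71.7, 73.5, 74.3, 76.2, 77.1, 78.1, 0.3]
[ 0.1598 -0.006   0.073 ] 0.15659582100431274 exp mid 0.0729
scene [10.7, 49.2, 65.9, 65.9, 71.7, 72.5, 74.9, 76.9, 77.6, 78.9, 0.3]
[ 0.1557 -0.0056  0.0732] 0.15659582100431274 exp mid 0.0729
```

View pics/w4.png

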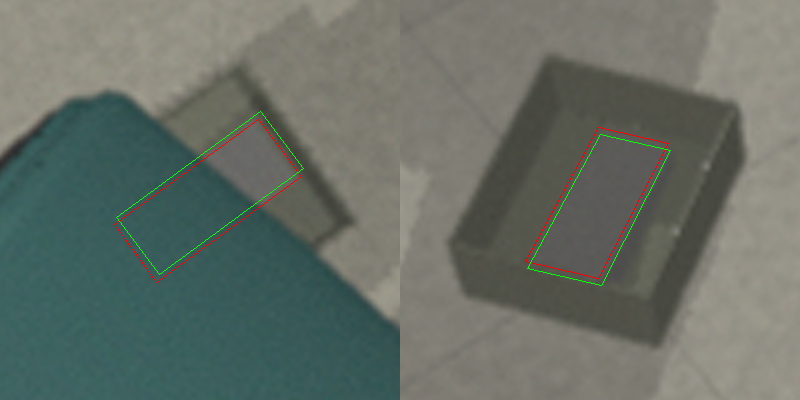

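```bash
python3 - <<'E'
from m2 import *
j=np.array(current_joint_pos()); j[0]=-1.35; goto_joints(j)
o=[]
for c in("top","scene"):
    P,d=pts(c); Q=P[P[:,2]<.033]
    for k in(0,.004):
        for R in (.04,.045): print("w4",c,fit(Q,(WN,WD),(.447+k,-.170),5.32,.0135,T,.003,zmin=.008,R=R))
    b,_=best(P[P[:,2]<.05],box_planes(.116,.100,.045),(.445,-.1678),.0225,0,.03,zmin=.005,R=.085); print("tin",c,b)
    im=cv2.resize(d["image"],None,fx=5,fy=5,interpolation=cv2.INTER_CUBIC)
    for mm,col in(((.4465,-.170,5.335),(0,0,255)),((.4505,-.1714,5.335),(0,255,0))):
        h=hd(mm[2]);y=hd(mm[2]+np.pi/2); ct=np.array([mm[0],mm[1],.0135])
        Xs=[ct+a*.045*np.cos(T)*h+b*.018*y+U*(.0105+a*.045*np.tan(A2)) for a,b in((1,1),(1,-1),(-1,-1),(-1,1))]
        cv2.polylines(im,[(proj(d,np.array(Xs))*5+2).astype(np.int32)],True,col,1)
    u,v=(proj(d,[.446,-.168,.02])*5).astype(int)
    o.append(im[v-200:v+200,u-200:u+200])
cv2.imwrite("pics/w4b.png",np.hstack(o)); print(current_clock())
E
```

```text
w4 top (array([ 0.4511, -0.1774,  5.3357,  0.0005]), np.float64(1.647260189717142), 434)
w4 top (array([ 0.4481, -0.1734,  5.3193, -0.0001]), np.float64(1.6793607829188775), 485)
w4 top (array([ 0.4521, -0.1789,  5.3398,  0.0008]), np.float64(1.6366001249672508), 428)
w4 top (array([ 0.4502, -0.1755,  5.3382,  0.0003]), np.float64(1.9916705345239174), 478)
tin top (array([ 0.4437, -0.1674,  5.306 ,  0.0012]), np.float64(1.0443515780476194), 250)
w4 scene (array([ 0.4541, -0.176 ,  5.3365,  0.0008]), np.float64(0.9726572970543065), 412)
w4 scene (array([ 0.4506, -0.1708,  5.3343, -0.    ]), np.float64(0.9965970910791401), 468)
w4 scene (array([ 0.4507, -0.1711,  5.3383, -0.    ]), np.float64(0.9982642797260536), 419)
w4 scene (array([ 0.4521, -0.173 ,  5.3314,  0.0004]), np.float64(0.9864028194485321), 465)
tin scene (array([ 0.4473, -0.1679,  2.1654, -0.0004]), np.float64(0.9814972103523002), 438)
33.8
```

View pics/w4b.png

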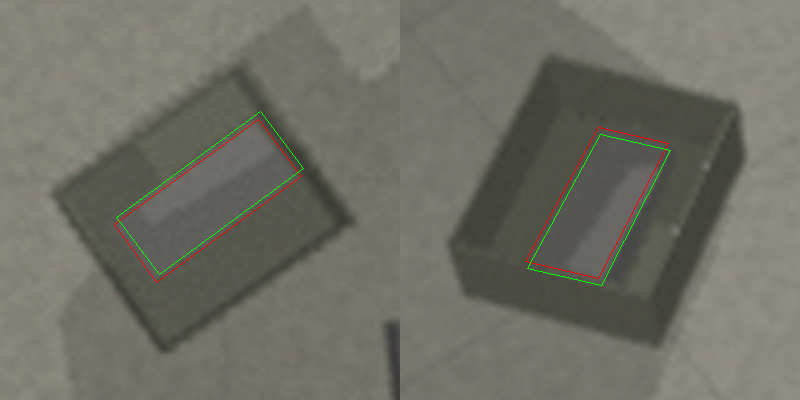

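```bash
python3 - <<'E'
from m2 import *
from scipy.optimize import minimize
o=[]
def corners(mm,zb=.003):
    h=hd(mm[2]);y=hd(mm[2]+np.pi/2); R=Ro.from_euler('zy',[mm[2],-T]).as_matrix()
    ct=np.array([mm[0],mm[1],zb+.01047])
    return np.array([ct+R@[a*.045,b*.018,c*(.0105+a*.0035)] for a in(1,-1) for b in(1,-1) for c in(1,-1)])
for c in("top","scene"):
    P,d=pts(c)
    u,v=proj(d,[.447,-.168,.015]).astype(int); s=8
    im=np.mean([capture(c)["image"].astype(float) for _ in range(3)],0)[v-36:v+36,u-36:u+36]
    im=cv2.resize(im,None,fx=s,fy=s,interpolation=cv2.INTER_CUBIC)
    rat=cv2.GaussianBlur(im[...,0]/(im[...,1]+1),(0,0),5)   # blue/green
    m0=np.zeros(rat.shape,np.uint8)
    ct=cv2.convexHull((((proj(d,corners((.448,-.170,5.33)))-[u-36,v-36]+.5)*s)).astype(np.int32)); cv2.fillPoly(m0,[ct],1)
    ring=cv2.dilate(m0,np.ones((49,49)))-cv2.dilate(m0,np.ones((17,17)))
    ain=np.median(rat[cv2.erode(m0,np.ones((33,33)))>0]); aout=np.median(rat[ring>0]); print(c,ain,aout)
    B=rat>(ain+aout)/2; roi=cv2.dilate(m0,np.ones((57,57)))>0
    def cost(p):
        m=np.zeros(rat.shape,np.uint8); k=cv2.convexHull((((proj(d,corners(p))-[u-36,v-36]+.5)*s)*16).astype(np.int32)); cv2.fillPoly(m,[k],1,shift=4)
        return ((m>0)^B)[roi].mean()
    r=min((minimize(cost,[.448+a,-.170+b,5.33],method='Nelder-Mead',options=dict(initial_simplex=np.array([[.448+a,-.17+b,5.33],[.452+a,-.17+b,5.33],[.448+a,-.166+b,5.33],[.448+a,-.17+b,5.37]]))) for a in(-.002,.002) for b in(-.002,.002)),key=lambda r:r.fun)
    print(c,r.x.round(4),r.fun)
    k=cv2.convexHull(((proj(d,corners(r.x))-[u-36,v-36]+.5)*s).astype(np.int32))
    vis=np.clip((rat-aout)/(ain-aout)*180+30,0,255).astype(np.uint8); vis=cv2.cvtColor(vis,cv2.COLOR_GRAY2BGR); cv2.polylines(vis,[k],True,(0,0,255),1)
    o.append(cv2.resize(vis,(400,400)))
cv2.imwrite("pics/w4c.png",np.hstack(o)); print(current_clock())
E
```

```text
top 0.9594894418383599 0.8716360542596235
top [ 0.4471 -0.1682  5.3255] 0.01660232780889908
scene 0.9614121264786808 0.8679400592185793
scene [ 0.4389 -0.1551  5.3405] 0.09702764104505869
34.2
```

View pics/w4c.png

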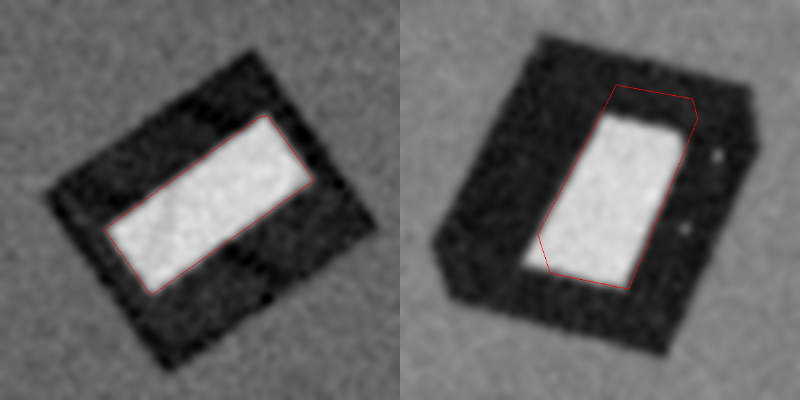

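```bash
python3 - <<'E'
from m2 import *
y4=5.33; g,jd=grasp_bench((.4483,-.1688),y4,.003); g[2]+=.0005
W3=np.array([.4345,.1857,ZT+.01047]); pp,_,tz,n=slope_place(W3,Y1+np.pi/2,gz=.0035)
q,j=pickq(g,jd); s=np.sign(Ro.from_quat(q).as_matrix()[:,0]@hd(y4+np.pi/2))
q2=quat(s*hd(Y1+np.pi/2+np.pi+np.pi/2),tz); print(j,inverse_kinematics(pp,q2))
move_gripper(.052); move_ptp(g+.06*U,q); servo_line(g+.0*U,q,rate=.08,contact_N=8); print(current_position()-g)
move_gripper(0.); print(current_finger_gap())
servo_line(g+.08*U,rate=.12); print(current_finger_gap(),current_force())
move_ptp(pp+.05*U,q2); servo_line(pp+.006*n,rate=.1)
print(current_position()-pp)
print(servo_line(pp-.0015*n,rate=.015,contact_N=4),(current_position()-pp),current_force(),current_finger_gap(),current_clock())
E
```

```text
[-0.51  0.51  1.96 -0.    0.66 -1.13] [ 0.2214  0.4518  1.8146  0.0467  1.0258 -1.3369]
[ 0.0002 -0.0002  0.0002]
0.03553920830895216
0.035467177591250044 [-0.1679  0.483  -6.2206]
[ 0.0011 -0.0004  0.0059]
True [0.0006 0.0001 0.0011] [0.3917 0.022  5.4552] 0.03579218846686975 40.9417
```

```bash
python3 - <<'E'
from m2 import *
W3=np.array([.4345,.1857,ZT+.01047]); pp,_,tz,n=slope_place(W3,Y1+np.pi/2,gz=.0035)
p=np.array(current_position())
print(servo_line(p-.001*n,rate=.01,contact_N=6),current_position()-pp,current_force())
move_gripper(.048); p=np.array(current_position()); servo_line(p+.06*n,rate=.15)
move_ptp(np.array([.55,-.40,.20]),quat([0,1,0])); j=np.array(current_joint_pos()); j[0]=-1.35; goto_joints(j)
r=chk("s4")
hh=Y1+np.pi/2
for c,P in r.items():
    L=(P[:,:2]-C)@np.array([[np.cos(hh),-np.sin(hh)],[np.sin(hh),np.cos(hh)]])
    m=(abs(L[:,1])<.014)&(abs(L[:,0])<.04)&(P[:,2]>.08); print(c,np.linalg.lstsq(np.c_[L[m],np.ones(m.sum())],P[m,2],rcond=None)[0],ZT+.0419)
    b,_=best(P,box_planes(.09,.036,.0419),C,ZT+.0419/2,0,ZT,zmin=.004,R=.07); print("pair2",c,b)
    b,_=best(P[P[:,2]>.09],box_planes(.09,.036,.0419),C,ZT+.0419/2,0,ZT,zmin=.004,R=.07); print("top face",c,b)
    b,_=best(P[P[:,2]<.0495],box_planes(.09,.036,.0419),C,.01+.0419/2,0,.01,zmin=.005,R=.06); print("pair1",c,b)
print(current_clock())
E
```

```text
False [0.0007 0.0002 0.0011] [-0.4564 -0.3609  7.2184]
top [-0.0026  0.0161  0.0939] 0.0938
pair2 top (array([0.4362, 0.1847, 3.1053, 0.0004]), np.float64(1.6928393630807173), 652)
top face top (array([ 0.4368,  0.1848, -0.0331,  0.0005]), np.float64(1.2194256431662436), 535)
pair1 top (array([ 0.4357,  0.1844, -4.747 , -0.0036]), np.float64(1.0860230874653953), 95)
scene [0.0069 0.0099 0.0939] 0.0938
pair2 scene (array([ 0.4378,  0.1854, -0.042 ,  0.0003]), np.float64(0.8637812881781055), 700)
top face scene (array([ 0.4383,  0.1846, -0.0318,  0.0003]), np.float64(0.8637072253967716), 395)
pair1 scene (array([ 0.4378,  0.1855,  1.5442, -0.0035]), np.float64(0.7921282656531359), 189)
45.9667
```

View pics/s4.png

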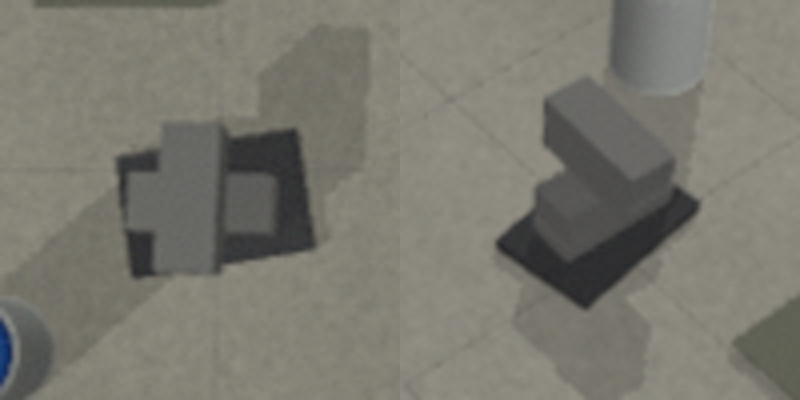

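```bash
python3 - <<'E'
from h import *
for c in("top","scene"): cv2.imwrite(f"pics/{c}F.png",capture(c)["image"])
close_job(); print(current_clock())
E
```

```text
the job is handed in; nothing more can be done
the job is handed in; nothing more can be done
```

View pics/topF.png

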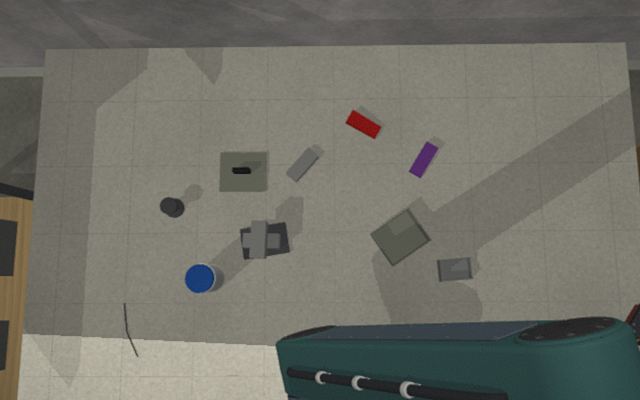

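The packing stack is built and the job is handed in, at about 46 s of the 72 s allowed. The final top picture shows the stack at about (262, 240) and the cover flat at (243, 172). The tin at (401, 237) is empty, and the block, jar, spool, carrier and the red and purple look-alikes look to be where they began.

I took the tin's cover off first and laid it flat, right way up, on the bench. I then laid the second wedge end for end on the first, the third crosswise on that pair, and the wedge from the tin end for end on the third.

Last checks:
- **Height and level:** the top measures 93.9 mm in both cameras against 93.8 mm expected. Lengthwise slope is under 0.7 %. The crosswise slopes read 1.0 % and 1.6 %, which I take to be mostly depth noise.
- **Centring:** each camera puts the upper pair within about 1 mm of the lower pair, and the two headings are 90° apart within about 1°.
- **First wedge:** the scene camera puts the lower pair within 0.5 mm of where the first wedge lay at the start.

Disagreements:
- The two cameras differ by about 2 mm in x. I split the difference, using the laid cover as the reference.
- The depth fits and the scene-camera outline fit for the wedge in the tin were unreliable. I relied mainly on the top camera's outline fit, which matched well.
- The fourth wedge touched down about 1 mm higher than computed, but the finished height came out right.

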